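# Snap the cap onto the breakfast flask

## Robot

A 6-joint arm with a two-finger parallel gripper is mounted at the origin on a cart in front of the work surface, level with it; the furniture and walls round the work are solid. World frame = base frame: x ahead of the robot, y to its left, z up, the work surface at z = 0. Lengths are in m, angles in rad, forces in N, time in s.
With the tool pointing down it reaches from about 0.35 to 0.85 m from the base axis. Payload 8.1 kg.
Tool frame: the origin (TCP) lies at the centre of the arm's flange, where the gripper is bolted on; the fingertips stand 186 mm ahead of it and the grasp point (between the pads) lies 167 mm ahead of it (robot.nose_length is the distance from the TCP to the fingertips, in m); z points along the fingers, x is the direction in which the jaws open and shut, and the axes are right-handed (so a half turn about z gives the same grasp; the last joint's range is limited). The gripper opens to 93 mm and grips with 3 to 60 N. Pads are 15 mm wide; open, the fingers measure 128 mm over their backs; the gripper's body (75 mm by 188 mm) begins 65 mm behind the grasp point.
Start: joints at [-1.218, 0.13, 1.488, -0, 1.523, -0.085], TCP at [0.254, -0.543, 0.405] pointing down, gripper open.
Joint ranges: [-2.96, 2.96], [-0.89, 2.26], [0.02, 2.5], [-1.34, 4.48], [0, 2.73], [-2.66, 2.66]. Speed limits (rad/s): [2.39, 2.39, 2.79, 3.14, 3.14, 3.14].

## Interface

Orientations are given as a rotation vector (axis times angle).
In Python, from plant import robot gives the robot as it stands.
- The arm moves only by the tool arm_command, never from a script. Its argument "motion" is a list of rows, each an object with "slide": the shift along the tool's x, y, z each as a share of 0.4 m, from -1 to 1, a list of three; "turn": the turn, a rotation vector about the tool's x, y, z each as a share of 0.5 rad, from -1 to 1, a list of three. A call has exactly 5 rows; each row shifts and turns the commanded pose from where the row before left it, along the tool's axes as they then stand; what a row does not reach is not made up. A row lasts 1/12 s, in which the tool goes at most 41.7 mm and 7.16 degrees, less where a joint would pass 70% of its speed; a pose out of reach is approached as far as the arm can. A call with a number of a shift or a turn outside -1 to 1 is refused whole. A call with a gripper value outside its range is refused whole. "gripper" is the opening in per cent of the stroke, from 0 (shut) to 100 (fully open), set as the call begins (left out, the last holds). The fingers move at their own pace and stop on an object; "grip_force" is the grip in N (left out, the last holds). Time passes only in rows, so rows that do not move let the fingers close, or fill a call up. It gives the time, the measured TCP pose, the force and the opening at its end, in the units of the state.
- robot.read_state(): the state, without advancing time (a new reading comes with each control period).
- robot.read_camera(name): name is "side" or "top"; returns a dict with "pixels" (480x640x3 uint8, blue, green, red), "intrinsics" (3x3 intrinsics, pixels), "D" ([k1, k2, p1, p2, k3] as OpenCV has them; the pictures are not rectified), "T" (4x4, takes a point from camera to world coordinates). Camera axes: x right, y down, z forward; pixel columns grow to the right and rows downward; lengths in m; the calibration is good to about 2 mm. A picture is of the moment at which its call begins. There is no depth.
- robot.close_job(): hands the job in, once; it reports no verdict.
The state is a dict: "t": time; "q": joint angles; "dq": joint speeds; "joint_torque": joint torques, N m; "tool_pos": TCP position; "orientation": TCP orientation; "force": force on the tool from outside, world axes, zero at the start; "wrist_torque": the same for the moment, N m; "opening": finger opening in m.
Only numpy, scipy, OpenCV 4.12 (cv2) and the standard library are available. Lean on these libraries where they do the work, as an engineer would, in place of code of your own. Each camera call takes 0.05 s, during which the arm holds its last target.

## Task

Pull the drawer of the little drawer box all the way out to its stop, take the blue snap cap out of it and press it, mouth down, onto the neck of the steel flask until it clicks over the bumps and sits fully home. Do not let up after the click: keep pressing the cap down firmly (about 10 newtons, never brutally) and finish like that, still holding it down, with the drawer left open. Leave the honey jar, the glass, the sugar caddy and the salt shaker where they stand.

Things in the scene. Friction and masses are not known exactly. Their poses are not given: they have to be found in the camera images.
- cab_drawer0 (a joint): how far the drawer is pulled out (m): 0 shut, 0.1256 at its stop; it may start up to 0.02 open. It slides toward the robot along the drawer box's -x axis with about 1 N of friction. The box is fixed, 190 mm deep, 250 mm wide, 95 mm high, light wood with a white drawer front
- cab_drawer0_handle (a point): middle of the drawer's steel bar handle: round bar 11 mm thick, 120 mm long, centre line 35 mm in front of the drawer front, 38 mm below the box's top. x axis points into the box (the drawer opens along -x), y along the bar, z up. The drawer's inner floor is 22 mm above the table, its side walls end 73 mm and its front 80 mm above the table
- cap_center (a point): centre of the loose blue snap cap, on its axis, half-way up: ribbed, 50 mm across, 44 mm tall, about 50 g, open side down, z up. It starts upright on the drawer's floor in the left or right half, with a red jam tub in the other half; with the drawer fully out it stands at least 50 mm in front of the drawer box
- cap: the same blue cap; origin at the centre of its mouth (underside), z up. Round the mouth a lip, 35 mm inside, 6 mm high; above it a bore of 42 mm; the roof lies 28 mm above the mouth
- flask_neck (a point): centre of the top of the neck, on its black rubber seal, 150 mm above the table, z up. A cap put on loosely rests on the sprung bumps, its centre about 10 mm above this point; 10 to 15 N downward snaps it over them, then the force drops and the cap is home: centre 6 mm below this point, roof on the seal
- flask: steel flask, 86 mm across, 112 mm high to its shoulder, held fast by a black suction foot 112 mm across; origin at the foot's centre on the table, z up. Neck 32 mm across, its top 4 mm tapered to 23 mm; four sprung steel bumps stand 4.5 mm out of it, 17 mm below its top
- honey_jar: honey jar with a dark lid, 65 mm across, 86 mm tall, origin at the centre of its underside; leave alone
- glass: clear drinking glass, 81 mm across, 93 mm tall, origin at the centre of its underside; leave alone
- sugar_caddy: black caddy with sugar packets, 52 x 66 mm, 71 mm tall, origin at the centre of its underside; leave alone
- salt_shaker: glass shaker with a grey top, 44 mm across, 90 mm tall, origin at the centre of its underside; leave alone
- seal: the round black rubber seal on top of the flask's neck, 21 mm across, fixed; the roof of the cap bears on it, and on nothing else, once the cap is home, so a push on the cap is felt here; its top is the neck's top, origin 4 mm lower, z up

How it is judged:
On the way, in this order (a step that is already met when the one before it is completed fails the run):
1. the drawer is pulled out to its stop (value of joint cab_drawer0 above 0.119 m), for 0.2 s.
2. the cap is lifted clear of the drawer (height (world z) of cap_center above 0.11 m and contact force between cap and the fingers above 0.5 N), for 0.1 s.
3. the cap has clicked home on the flask's neck (z of cap_center in the frame of flask_neck below -0.003 m and horizontal distance between cap_center and flask_neck below 0.004 m), for 0.1 s.
At the end, for the whole second after the job is handed in: The cap sits clicked home on the flask's neck (its centre at least 3 mm below the neck's top, within 4 mm of the neck's axis, tilted less than 0.12 rad), the fingers still press it down so that it bears on the neck's seal with more than 5 N, and the drawer is still open by more than 0.1 m (all of step 3 and angle between cap_center's own z axis and vertical below 0.12 rad and contact force between cap and seal above 5 N and contact force between the fingers and cap above 3 N and value of joint cab_drawer0 above 0.1 m); the arm keeps its last pose, push and grip.
It fails at once if the cap was rammed onto the flask with more than 60 N (contact force between cap and seal above 60 N).
It fails at once if the honey jar, glass, sugar caddy or salt shaker was moved by more than 30 mm (distance of any of honey_jar, glass, sugar_caddy, salt_shaker from where it was at the start of the episode above 0.03 m).
It also fails if it takes over 61 s, if anything falls off the work surface, if the arm or the gripper's body presses on something with over 40 N, if the wrist force passes 120 N, or if a joint passes its speed limit or range.

## Working session

There is one attempt and no reset: what is moved stays moved. The work goes in short steps, Python scripts to look and compute and a tool call to move; the robot and the scene stay as the last step left them, time stands still between calls to the robot, and variables do not carry over. Pictures are saved under pics/ and viewed, and the job is handed in when it is done.

Besides the shell and the picture viewer there is one more tool, called after ">>>" as name(argument=value, ...), one argument or row to a line, values as JSON. arm_command: Moves the arm, as the interface text tells. Shift numbers are shares of 0.4 m and turn numbers shares of 0.5 rad, none past 1 either way. Its arguments: {"type":"object","properties":{"motion":{"type":"array","items":{"type":"object","properties":{"slide":{"type":"array","items":{"type":"number"}},"turn":{"type":"array","items":{"type":"number"}}}}},"gripper":{"type":"number"},"grip_force":{"type":"number"}},"required":["motion"]}

```bash
mkdir -p pics; ls
python3 - <<'E'
from plant import robot
import cv2,numpy as np
np.set_printoptions(precision=4,suppress=True)
print(robot.read_state())
for n in ("side","top"):
    c=robot.read_camera(n); cv2.imwrite(f"pics/{n}0.png",c["pixels"]); print(n,c["intrinsics"],c["D"],c["T"])
E
```

```text
pics
{'t': 0.0, 'q': array([-1.2184,  0.1312,  1.4893, -0.    ,  1.523 , -0.0854]), 'dq': array([ 0.0003, -0.0003,  0.0002, -0.0006,  0.0001, -0.0012]), 'joint_torque': array([  0.0011, -55.9833, -49.1763,   0.0769,   0.0353,  -0.0002]), 'tool_pos': array([ 0.2543, -0.5432,  0.4037]), 'orientation': array([-2.6499,  1.6854,  0.0023]), 'force': array([ 0.984 , -0.0773, -0.6801]), 'wrist_torque': array([-0.0806, -0.0238,  0.0261]), 'opening': 0.09317743036416833}
side [[540.2178   0.     329.1145]
 [  0.     540.2178 243.6282]
 [  0.       0.       1.    ]] [-0.0936  0.      0.      0.      0.    ] [[-0.8788 -0.195   0.4355  0.0917]
 [-0.477   0.3761 -0.7943  0.9346]
 [-0.0089 -0.9058 -0.4236  0.6038]
 [ 0.      0.      0.      1.    ]]
top [[448.1171   0.     320.2006]
 [  0.     448.1171 235.7013]
 [  0.       0.       1.    ]] [-0.1006  0.      0.      0.      0.    ] [[ 0.0243 -0.9969  0.0747  0.5078]
 [-0.9997 -0.0249 -0.0069 -0.0066]
 [ 0.0087 -0.0745 -0.9972  1.2074]
 [ 0.      0.      0.      1.    ]]
```

View pics/side0.png

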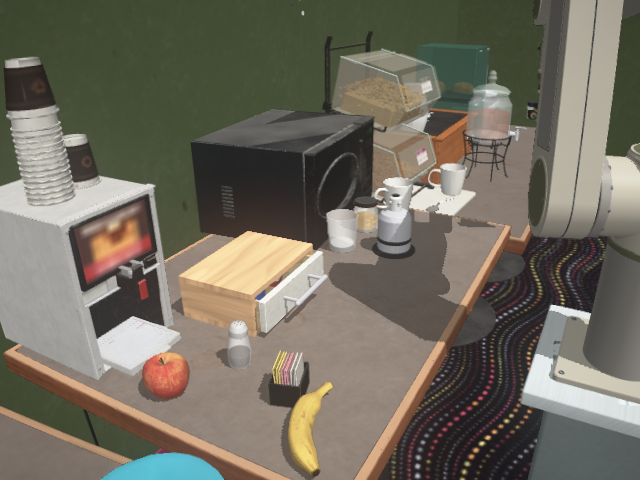

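View pics/top0.png

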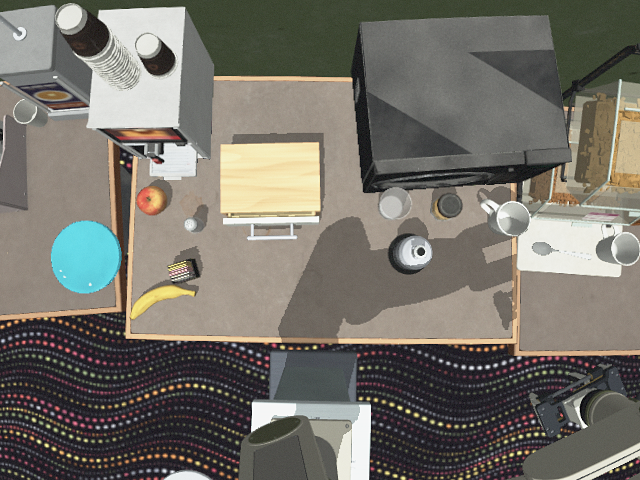

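The top view shows the drawer box at about (270,180), the handle bar at about (272,238) and the flask at about (411,253) with its neck at about (421,252). The glass (395,203), jar (447,205), shaker (191,225) and caddy (183,270) are all clear of these. I'll enlarge the key parts next.

```bash
cat > h.py <<'E'
import numpy as np,cv2
from plant import robot
np.set_printoptions(precision=4,suppress=True)
def ray(c,uv):
    p=cv2.undistortPoints(np.array([[uv]],float),c["intrinsics"],np.array(c["D"],float))[0,0]
    d=c["T"][:3,:3]@np.array([p[0],p[1],1.]); return c["T"][:3,3],d
def atz(c,uv,z):
    o,d=ray(c,uv); return o+d*(z-o[2])/d[2]
def tri(c1,u1,c2,u2):
    o1,d1=ray(c1,u1);o2,d2=ray(c2,u2); d1/=np.linalg.norm(d1); d2/=np.linalg.norm(d2)
    s=np.linalg.lstsq(np.c_[d1,-d2],o2-o1,rcond=None)[0]; a=o1+s[0]*d1;b=o2+s[1]*d2
    return (a+b)/2,np.linalg.norm(a-b)
def proj(c,P):
    R=c["T"][:3,:3];t=c["T"][:3,3]
    rv=cv2.Rodrigues(R.T)[0]
    return cv2.projectPoints(np.array(P,float).reshape(-1,1,3),rv,-R.T@t,c["intrinsics"],np.array(c["D"],float))[0][:,0]
def crop(c,x0,y0,w,h,k,f):
    im=cv2.resize(c["pixels"][y0:y0+h,x0:x0+w],None,fx=k,fy=k,interpolation=cv2.INTER_CUBIC)
    s=10
    for x in range((x0+s-1)//s*s,x0+w,s):
        cv2.line(im,((x-x0)*k,0),((x-x0)*k,6),(0,255,0),1)
        if x%20==0: cv2.putText(im,str(x),((x-x0)*k,18),0,.4,(0,255,0),1)
    for y in range((y0+s-1)//s*s,y0+h,s):
        cv2.line(im,(0,(y-y0)*k),(6,(y-y0)*k),(0,255,0),1)
        if y%20==0: cv2.putText(im,str(y),(8,(y-y0)*k+4),0,.4,(0,255,0),1)
    cv2.imwrite(f,im)
E
python3 - <<'E'
from h import *
a=robot.read_camera("top");b=robot.read_camera("side")
np.save("T0.npy",a,allow_pickle=True);np.save("S0.npy",b,allow_pickle=True)
crop(a,210,130,125,115,6,"pics/c1.png");crop(a,380,190,90,90,6,"pics/c2.png")
crop(b,310,170,110,90,7,"pics/c3.png");crop(b,250,230,90,110,5,"pics/c4.png")
E
```

```text
(no output)
```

View pics/c1.png

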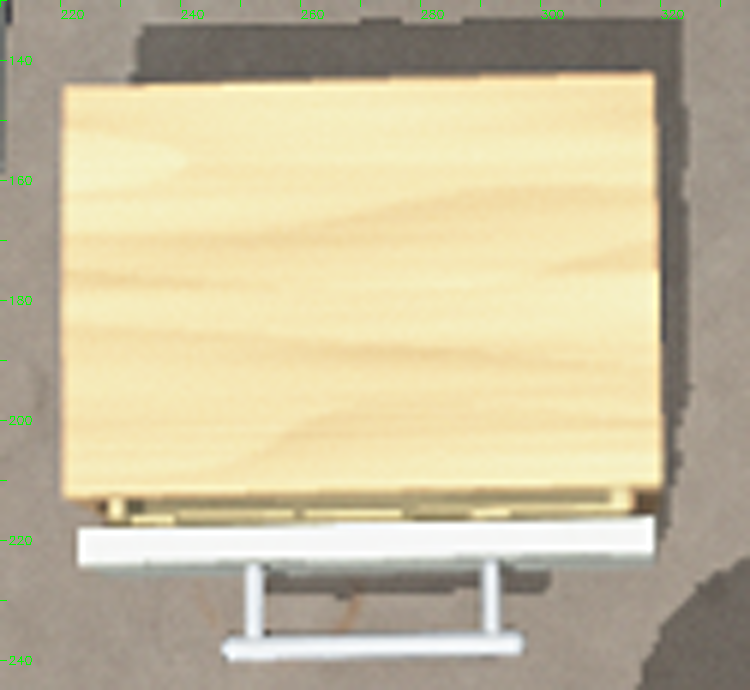

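View pics/c2.png

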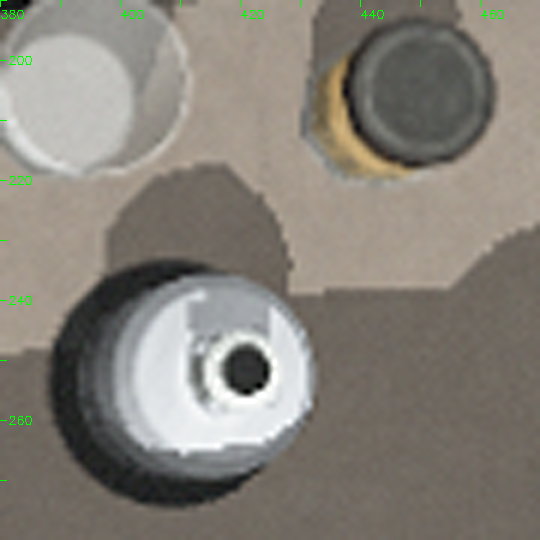

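View pics/c3.png

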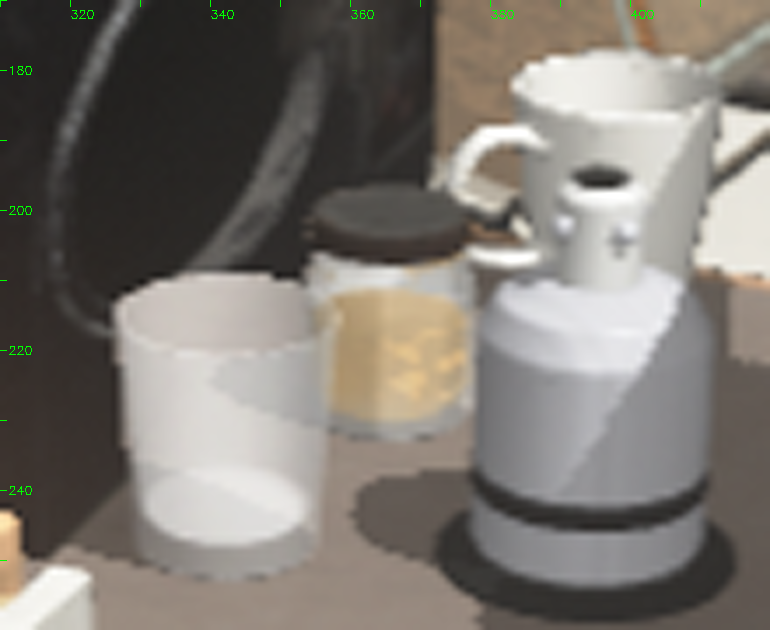

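View pics/c4.png

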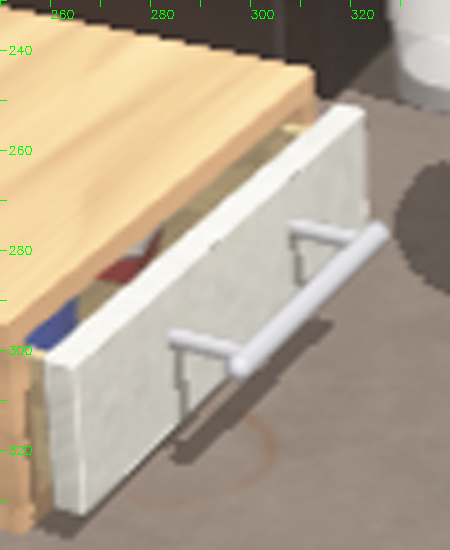

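Run:
```python
from h import *
a=np.load("T0.npy",allow_pickle=True).item();b=np.load("S0.npy",allow_pickle=True).item()
print("seal",atz(a,(420.6,251.1),.15),atz(b,(395.3,195),.15),tri(a,(420.6,251.1),b,(395.3,195)))
e1=(247.6,237.8);e2=(296.6,236.9);s1=(297.6,302.8);s2=(325.4,276)
for e,s in((e1,s1),(e2,s2)): print("h",atz(a,e,.057),atz(b,s,.057),tri(a,e,b,s))
for u in((220.2,213),(320.2,211),(318.8,142),(220.2,144.3)): print("box",atz(a,u,.095))
s=robot.read_state(); print(s['t'],cv2.Rodrigues(s['orientation'])[0])
```

```text
seal [ 0.5563 -0.2534  0.15  ] [ 0.5485 -0.2391  0.15  ] (array([ 0.5558, -0.2553,  0.1436]), np.float64(0.001855349427411155))
h [0.5839 0.1724 0.057 ] [0.5789 0.1754 0.057 ] (array([0.5828, 0.1721, 0.0543]), np.float64(0.0029794214960610285))
h [0.5894 0.0461 0.057 ] [0.5836 0.055  0.057 ] (array([0.5893, 0.0461, 0.0513]), np.float64(0.001190496637374728))
box [0.642  0.2378 0.095 ]
box [ 0.6531 -0.0128  0.095 ]
box [ 0.8297 -0.0049  0.095 ]
box [0.8182 0.2461 0.095 ]
0.2 [[ 0.424  -0.9057 -0.0004]
 [-0.9057 -0.424   0.0011]
 [-0.0012 -0.0001 -1.    ]]
```

The side camera's blue patch is on the +y side, so the cap is in the left half. The seal is near (0.556,-0.254), and the handle's middle is near (0.587,0.109) with yaw about 0.044. I'll turn the tool first.

>>> arm_command(
  motion=[
    {"slide": [0, 0, 0], "turn": [0, 0, -0.235]},
    {"slide": [0, 0, 0], "turn": [0, 0, -0.235]},
    {"slide": [0, 0, 0], "turn": [0, 0, -0.235]},
    {"slide": [0, 0, 0], "turn": [0, 0, -0.235]},
    {"slide": [0, 0, 0], "turn": [0, 0, -0.235]},
  ],
  gripper=24,
)

```text
t: 0.62
tool_pos: [0.2543, -0.5433, 0.4044]
orientation: [-3.027, 0.837, 0.001]
force: [0.3, 1.0, -0.3]
opening: 0.0639
```

>>> arm_command(
  motion=[
    {"slide": [0, 0, 0], "turn": [0, 0, -0.235]},
    {"slide": [0, 0, 0], "turn": [0, 0, -0.235]},
    {"slide": [0, 0, 0], "turn": [0, 0, -0.235]},
    {"slide": [0, 0, 0], "turn": [0, 0, -0.235]},
    {"slide": [0, 0, 0], "turn": [0, 0, -0.235]},
  ],
)

```text
t: 1.03
tool_pos: [0.2544, -0.5433, 0.4044]
orientation: [-3.14, -0.075, 0.0]
force: [0.8, 0.5, -0.8]
opening: 0.0307
```

```bash
cat > g.py <<'E'
from h import *
import sys
# usage: g.py x y [z]: delta to TCP target in tool axes, as shares of 0.4, plus yaw err
s=robot.read_state(); R=cv2.Rodrigues(s['orientation'])[0]
print('t',s['t'],'tcp',s['tool_pos'],'yaw',np.arctan2(R[1,0],R[0,0]),'zax',R[:,2],'F',s['force'],'open',s['opening'])
if len(sys.argv)>2:
    t=np.array([float(v) for v in sys.argv[1:4]]); d=R.T@(t-s['tool_pos']); print('tool shares',d/.4,'dist',np.linalg.norm(d),'rows',np.linalg.norm(d)/.0417)
E
python3 g.py 0.587 0.109 0.40
```

```text
t 1.0333 tcp [ 0.2544 -0.5433  0.4044] yaw 0.047815252442063826 zax [-0.0002  0.0005 -1.    ] F [ 0.7578  0.4533 -0.8024] open 0.030746964969604378
tool shares [ 0.9086 -1.5892  0.0118] dist 0.7322574589209813 rows 17.56013090937605
```

>>> arm_command(
  motion=[
    {"slide": [0.0454, -0.0795, 0], "turn": [0, 0, 0]},
    {"slide": [0.0454, -0.0795, 0], "turn": [0, 0, 0]},
    {"slide": [0.0454, -0.0795, 0], "turn": [0, 0, 0]},
    {"slide": [0.0454, -0.0795, 0], "turn": [0, 0, 0]},
    {"slide": [0.0454, -0.0795, 0], "turn": [0, 0, 0]},
  ],
)

```text
t: 1.45
tool_pos: [0.3387, -0.3792, 0.4045]
orientation: [-3.141, -0.065, 0.0]
force: [0.5, -0.7, -0.4]
opening: 0.0225
```

>>> arm_command(
  motion=[
    {"slide": [0.0454, -0.0795, 0], "turn": [0, 0, 0]},
    {"slide": [0.0454, -0.0795, 0], "turn": [0, 0, 0]},
    {"slide": [0.0454, -0.0795, 0], "turn": [0, 0, 0]},
    {"slide": [0.0454, -0.0795, 0], "turn": [0, 0, 0]},
    {"slide": [0.0454, -0.0795, 0], "turn": [0, 0, 0]},
  ],
)

```text
t: 1.87
tool_pos: [0.4228, -0.2163, 0.4047]
orientation: [3.141, 0.066, 0.0]
force: [-0.4, 0.2, 0.4]
opening: 0.0224
```

>>> arm_command(
  motion=[
    {"slide": [0.0454, -0.0795, 0], "turn": [0, 0, 0]},
    {"slide": [0.0454, -0.0795, 0], "turn": [0, 0, 0]},
    {"slide": [0.0454, -0.0795, 0], "turn": [0, 0, 0]},
    {"slide": [0.0454, -0.0795, 0], "turn": [0, 0, 0]},
    {"slide": [0.0454, -0.0795, 0], "turn": [0, 0, 0]},
  ],
)

```text
t: 2.28
tool_pos: [0.5069, -0.0535, 0.4047]
orientation: [3.141, 0.066, 0.0]
force: [0.0, -0.9, -0.1]
opening: 0.0222
```

>>> arm_command(
  motion=[
    {"slide": [0.0454, -0.0795, 0], "turn": [0, 0, 0]},
    {"slide": [0.0454, -0.0795, 0], "turn": [0, 0, 0]},
    {"slide": [0.0454, -0.0795, 0], "turn": [0, 0, 0]},
    {"slide": [0.0454, -0.0795, 0], "turn": [0, 0, 0]},
    {"slide": [0.0454, -0.0795, 0], "turn": [0, 0, 0]},
  ],
)

```text
t: 2.7
tool_pos: [0.591, 0.1092, 0.4045]
orientation: [3.141, 0.066, -0.0]
force: [0.8, -0.6, -0.1]
opening: 0.0224
```

```bash
python3 g.py 0.587 0.109 0.26
```

```text
t 2.7 tcp [0.591  0.1092 0.4045] yaw 0.04215668951679111 zax [-0.0001 -0.0001 -1.    ] F [ 0.8248 -0.57   -0.0869] open 0.022410943269077985
tool shares [-0.01   -0.      0.3613] dist 0.14458189883670525 rows 3.467191818626025
```

>>> arm_command(
  motion=[
    {"slide": [-0.01, 0, 0.075], "turn": [0, 0, 0]},
    {"slide": [0, 0, 0.075], "turn": [0, 0, 0]},
    {"slide": [0, 0, 0.075], "turn": [0, 0, 0]},
    {"slide": [0, 0, 0.075], "turn": [0, 0, 0]},
    {"slide": [0, 0, 0], "turn": [0, 0, 0]},
  ],
)

```text
t: 3.12
tool_pos: [0.5836, 0.107, 0.2771]
orientation: [3.14, 0.067, -0.018]
force: [-1.0, -0.3, -1.3]
opening: 0.022
```

```bash
python3 g.py 0.587 0.109 0.224
python3 - <<'E'
from h import *
b=robot.read_camera("side");crop(b,240,190,110,140,5,"pics/d1.png")
E
```

```text
t 3.1167 tcp [0.5836 0.107  0.2771] yaw 0.04235413068814491 zax [-0.0116 -0.0012 -0.9999] F [-1.0488 -0.3113 -1.3262] open 0.022006385323801454
tool shares [ 0.0102 -0.0047  0.1326] dist 0.05323383898974788 rows 1.2765908630634983
```

View pics/d1.png

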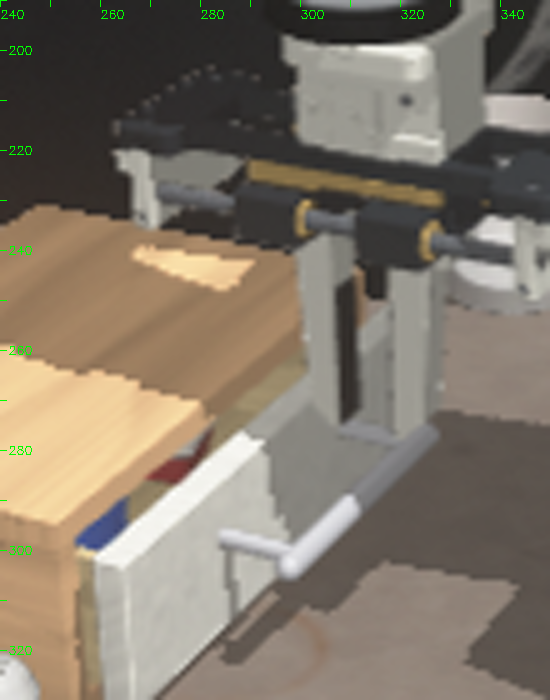

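```bash
python3 g.py 0.587 0.109 0.224
python3 - <<'E'
from h import *
b=robot.read_camera("side");s=robot.read_state();R=cv2.Rodrigues(s['orientation'])[0]
for sx in(-.0285,-.011,.011,.0285):
  for y in (-.0075,.0075): print(sx,y,proj(b,s['tool_pos']+R@[sx,y,.186]))
crop(b,280,220,60,90,8,"pics/d2.png")
a=robot.read_camera("top");crop(a,210,170,120,100,6,"pics/d3.png")
E
```

```text
t 3.1667 tcp [0.5847 0.107  0.2806] yaw 0.042134803937448576 zax [-0.0083 -0.0008 -1.    ] F [ 0.4681  0.3749 -0.0504] open 0.022076675401241076
tool shares [ 0.0072 -0.0048  0.1415] dist 0.0567209079523012 rows 1.3602136199592614
-0.0285 -0.0075 [[322.934  273.2962]]
-0.0285 0.0075 [[326.2978 270.086 ]]
-0.011 -0.0075 [[315.0877 271.5555]]
-0.011 0.0075 [[318.5168 268.3859]]
0.011 -0.0075 [[305.3703 269.398 ]]
0.011 0.0075 [[308.8782 266.2785]]
0.0285 -0.0075 [[297.7559 267.7061]]
0.0285 0.0075 [[301.3238 264.6255]]
```

View pics/d2.png

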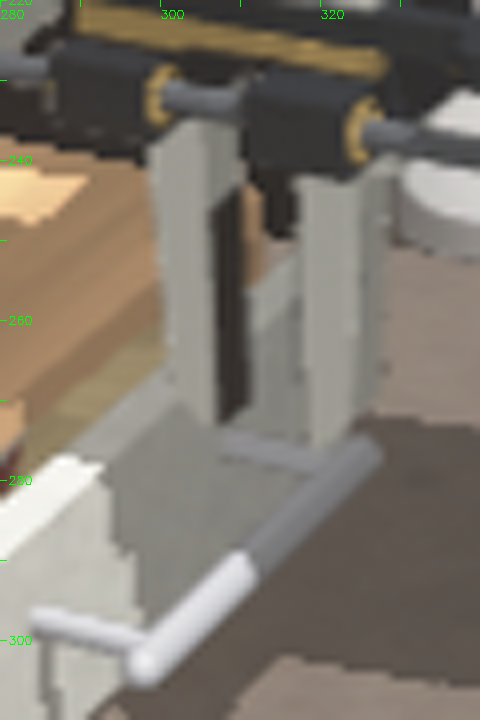

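View pics/d3.png

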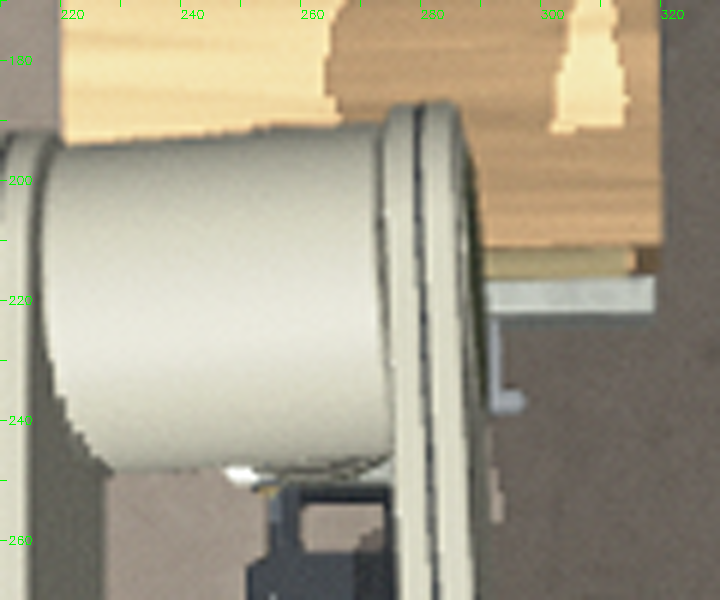

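>>> arm_command(
  motion=[
    {"slide": [0.006, -0.005, 0.035], "turn": [0, 0, 0]},
    {"slide": [0, 0, 0.035], "turn": [0, 0, 0]},
    {"slide": [0, 0, 0.035], "turn": [0, 0, 0]},
    {"slide": [0, 0, 0.035], "turn": [0, 0, 0]},
    {"slide": [0, 0, 0], "turn": [0, 0, 0]},
  ],
)

```text
t: 3.68
tool_pos: [0.5871, 0.109, 0.2242]
orientation: [3.14, 0.066, -0.01]
force: [-0.5, -0.4, -1.7]
opening: 0.0223
```

>>> arm_command(
  motion=[
    {"slide": [0, 0, 0], "turn": [0, 0, 0]},
    {"slide": [0, 0, 0], "turn": [0, 0, 0]},
    {"slide": [0, 0, 0], "turn": [0, 0, 0]},
    {"slide": [0, 0, 0], "turn": [0, 0, 0]},
    {"slide": [0, 0, 0], "turn": [0, 0, 0]},
  ],
  gripper=0,
  grip_force=20,
)

```text
t: 4.1
tool_pos: [0.589, 0.1092, 0.229]
orientation: [-3.141, -0.066, -0.001]
force: [0.4, -0.3, -3.6]
opening: 0.0101
```

```bash
python3 g.py 0.587 0.109 0.224
```

```text
t 4.1 tcp [0.589  0.1092 0.229 ] yaw 0.0420073136025536 zax [ 0.0005  0.     -1.    ] F [ 0.4362 -0.3193 -3.6064] open 0.010112162575160184
tool shares [-0.0049  0.0003  0.0125] dist 0.0053805684660983635 rows 0.1290304188512797
```

The fingers have closed on the bar (opening about 10 mm), so I'll pull.

>>> arm_command(
  motion=[
    {"slide": [-0.03, 0, 0], "turn": [0, 0, 0]},
    {"slide": [-0.05, 0, 0], "turn": [0, 0, 0]},
    {"slide": [-0.05, 0, 0], "turn": [0, 0, 0]},
    {"slide": [-0.05, 0, 0], "turn": [0, 0, 0]},
    {"slide": [-0.05, 0, 0], "turn": [0, 0, 0]},
  ],
)

```text
t: 4.52
tool_pos: [0.4964, 0.1051, 0.229]
orientation: [3.141, 0.066, 0.002]
force: [1.0, -1.9, -1.9]
opening: 0.0102
```

>>> arm_command(
  motion=[
    {"slide": [-0.02, 0, 0], "turn": [0, 0, 0]},
    {"slide": [-0.01, 0, 0], "turn": [0, 0, 0]},
    {"slide": [-0.01, 0, 0], "turn": [0, 0, 0]},
    {"slide": [-0.01, 0, 0], "turn": [0, 0, 0]},
    {"slide": [0, 0, 0], "turn": [0, 0, 0]},
  ],
)

```text
t: 4.93
tool_pos: [0.477, 0.1043, 0.2289]
orientation: [3.14, 0.066, -0.0]
force: [-1.9, -3.4, -1.3]
opening: 0.0105
```

```bash
python3 g.py
```

```text
t 4.9333 tcp [0.477  0.1043 0.2289] yaw 0.04194496945897799 zax [-0.0001 -0.0004 -1.    ] F [-1.9472 -3.4391 -1.271 ] open 0.010510845176932949
```

Pulled 112 mm with no stop felt yet, so I'll keep going in small steps.

>>> arm_command(
  motion=[
    {"slide": [-0.008, 0, 0], "turn": [0, 0, 0]},
    {"slide": [-0.005, 0, 0], "turn": [0, 0, 0]},
    {"slide": [-0.005, 0, 0], "turn": [0, 0, 0]},
    {"slide": [0, 0, 0], "turn": [0, 0, 0]},
    {"slide": [0, 0, 0], "turn": [0, 0, 0]},
  ],
)

```text
t: 5.35
tool_pos: [0.4724, 0.1041, 0.2292]
orientation: [-3.141, -0.065, -0.014]
force: [22.7, -2.2, -24.2]
opening: 0.0103
```

>>> arm_command(
  motion=[
    {"slide": [-0.005, 0, 0], "turn": [0, 0, 0]},
    {"slide": [-0.005, 0, 0], "turn": [0, 0, 0]},
    {"slide": [-0.003, 0, 0], "turn": [0, 0, 0]},
    {"slide": [0, 0, 0], "turn": [0, 0, 0]},
    {"slide": [0, 0, 0], "turn": [0, 0, 0]},
  ],
)

```text
t: 5.77
tool_pos: [0.4697, 0.1039, 0.2304]
orientation: [-3.14, -0.065, -0.028]
force: [40.5, -0.8, -34.8]
opening: 0.012
```

```bash
python3 g.py;python3 - <<'E'
from h import *
b=robot.read_camera("side");cv2.imwrite("pics/e1.png",b["pixels"])
E
```

```text
t 5.7667 tcp [0.4697 0.1039 0.2304] yaw 0.041176412468043745 zax [ 0.0179  0.0013 -0.9998] F [ 40.503   -0.8093 -34.7623] open 0.011976806588894218
```

View pics/e1.png

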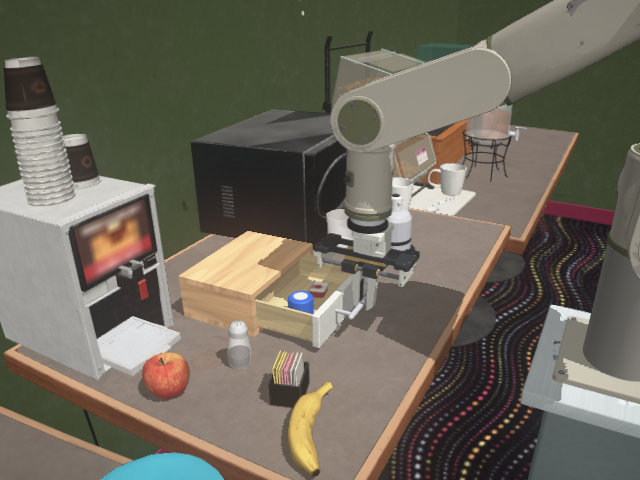

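Force rose to 40 N with the drawer fully out, so it is at its stop. The blue cap is visible in the near-left half at about (300,298). I'll relieve the pull, open the gripper and rise.

>>> arm_command(
  motion=[
    {"slide": [0.01, 0, 0], "turn": [0, 0, 0]},
    {"slide": [0.008, 0, 0], "turn": [0, 0, 0]},
    {"slide": [0, 0, 0], "turn": [0, 0, 0]},
    {"slide": [0, 0, 0], "turn": [0, 0, 0]},
    {"slide": [0, 0, 0], "turn": [0, 0, 0]},
  ],
)

```text
t: 6.23
tool_pos: [0.4732, 0.1042, 0.2303]
orientation: [3.141, 0.066, 0.007]
force: [4.6, -4.6, 3.6]
opening: 0.0105
```

>>> arm_command(
  motion=[
    {"slide": [0, 0, 0], "turn": [0, 0, 0]},
    {"slide": [0, 0, 0], "turn": [0, 0, 0]},
    {"slide": [0, 0, 0], "turn": [0, 0, 0]},
    {"slide": [0, 0, 0], "turn": [0, 0, 0]},
    {"slide": [0, 0, 0], "turn": [0, 0, 0]},
  ],
  gripper=24,
)

```text
t: 6.65
tool_pos: [0.4715, 0.1045, 0.2284]
orientation: [-3.141, -0.066, 0.001]
force: [-0.5, -0.1, -0.4]
opening: 0.0225
```

>>> arm_command(
  motion=[
    {"slide": [0, 0, -0.08], "turn": [0, 0, 0]},
    {"slide": [0, 0, -0.1], "turn": [0, 0, 0]},
    {"slide": [0, 0, -0.1], "turn": [0, 0, 0]},
    {"slide": [0, 0, -0.1], "turn": [0, 0, 0]},
    {"slide": [0, 0, -0.06], "turn": [0, 0, 0]},
  ],
)

```text
t: 7.07
tool_pos: [0.472, 0.1045, 0.4095]
orientation: [-3.14, -0.066, -0.007]
force: [0.9, 0.9, -0.7]
opening: 0.0218
```

>>> arm_command(
  motion=[
    {"slide": [-0.06, 0.08, 0], "turn": [0, 0, 0]},
    {"slide": [-0.06, 0.08, 0], "turn": [0, 0, 0]},
    {"slide": [-0.06, 0.08, 0], "turn": [0, 0, 0]},
    {"slide": [-0.02, 0.08, 0], "turn": [0, 0, 0]},
    {"slide": [0, 0.08, 0], "turn": [0, 0, 0]},
  ],
  gripper=80,
)

```text
t: 7.48
tool_pos: [0.3969, -0.0598, 0.4049]
orientation: [3.141, 0.067, 0.001]
force: [1.0, 0.9, 0.0]
opening: 0.051
```

```bash
python3 g.py;python3 - <<'E'
from h import *
a=robot.read_camera("top");cv2.imwrite("pics/f1.png",a["pixels"])
E
```

```text
t 7.4833 tcp [ 0.3969 -0.0598  0.4049] yaw 0.04289424811058033 zax [ 0.0005 -0.     -1.    ] F [1.0292 0.8565 0.0391] open 0.05100831774411484
```

View pics/f1.png

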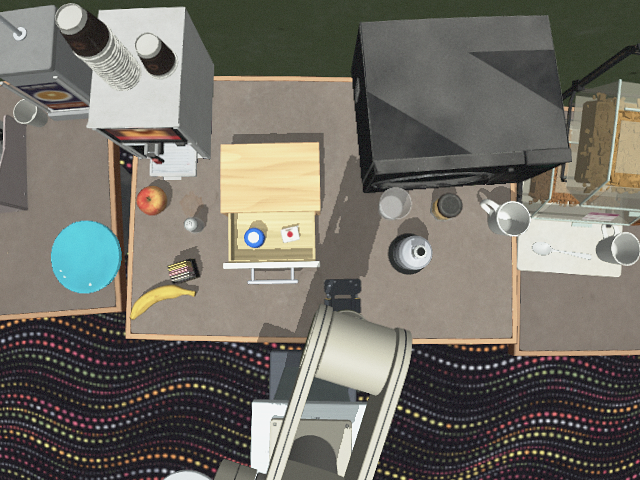

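Run:
```python
from h import *
a=robot.read_camera("top");np.save("T1.npy",a,allow_pickle=True);crop(a,215,200,115,90,6,"pics/f2.png");b=robot.read_camera("side");crop(b,240,230,130,120,6,"pics/f3.png")
im=a["pixels"][225:252,238:272].astype(int); m=((im[...,0]>im[...,2]+60)).astype(np.uint8)
ys,xs=np.nonzero(m);print(xs.min()+238,xs.max()+238,ys.min()+225,ys.max()+225,xs.mean()+238,ys.mean()+225)
```

```text
244 263 228 247 254.07798165137615 237.57798165137615
```

View pics/f2.png

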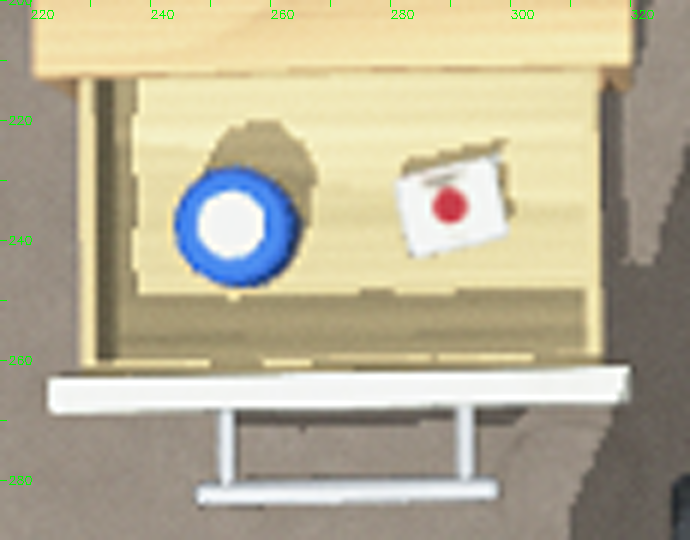

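View pics/f3.png

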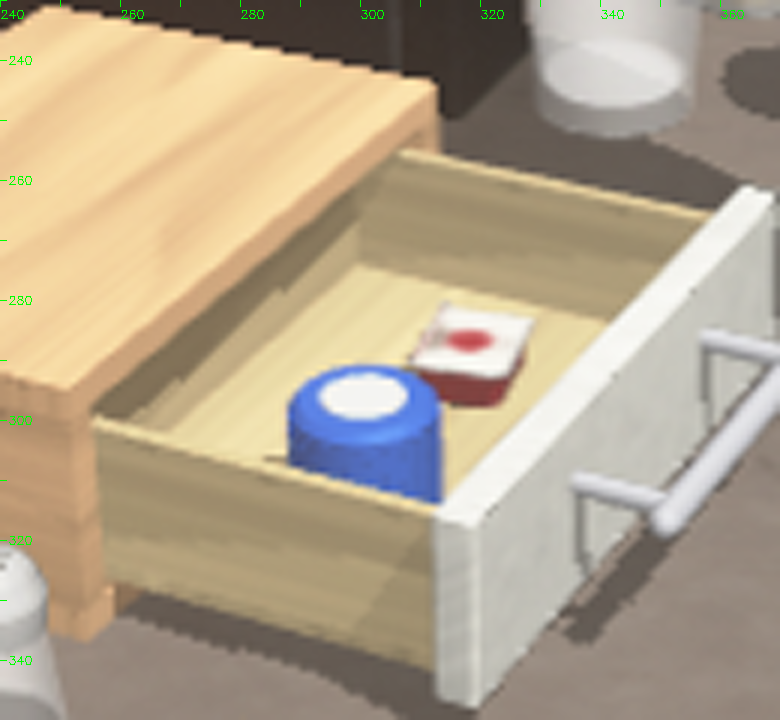

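```bash
python3 - <<'E'
from h import *
a=np.load("T1.npy",allow_pickle=True).item()
print("cap",atz(a,(253.1,236.8),.066), "outline c", atz(a,(253.9,237.4),.05))
print("handle mid",atz(a,(272.1,281.3),.057),"walls",atz(a,(229,255),.073),atz(a,(314.5,255),.073),"front in",atz(a,(265,260.5),.073),"boxfront",atz(a,(272,212.3),.095))
print("tub",atz(a,(281,240),.05))
s=robot.read_state();print(s['tool_pos'])
E
python3 g.py 0.594 0.154 0.40
```

```text
cap [0.5863 0.157  0.066 ] outline c [0.5859 0.1571 0.05  ]
handle mid [0.474  0.1057 0.057 ] walls [0.538  0.2157 0.073 ] [ 0.5435 -0.0012  0.073 ] front in [0.5265 0.1237 0.073 ] boxfront [0.6468 0.1077 0.095 ]
tub [0.5809 0.0866 0.05  ]
[ 0.3982 -0.0605  0.4047]
t 7.6333 tcp [ 0.3982 -0.0605  0.4047] yaw 0.037779466153449535 zax [ 0.0001  0.     -1.    ] F [-0.1808  0.0812  0.1429] open 0.06330880126748674
tool shares [ 0.5093 -0.5174  0.0118] dist 0.29045082370808917 rows 6.9652475709373896
```

>>> arm_command(
  motion=[
    {"slide": [0.049, -0.0525, 0], "turn": [0, 0, 0]},
    {"slide": [0.049, -0.0525, 0], "turn": [0, 0, 0]},
    {"slide": [0.049, -0.0525, 0], "turn": [0, 0, 0]},
    {"slide": [0.049, -0.0525, 0], "turn": [0, 0, 0]},
    {"slide": [0.049, -0.0525, 0], "turn": [0, 0, 0]},
  ],
  gripper=70,
)

```text
t: 8.05
tool_pos: [0.4927, 0.0528, 0.4044]
orientation: [-3.14, -0.068, 0.001]
force: [0.5, -1.1, -0.1]
opening: 0.0651
```

>>> arm_command(
  motion=[
    {"slide": [0.049, -0.0525, 0], "turn": [0, 0, 0]},
    {"slide": [0.049, -0.0525, 0], "turn": [0, 0, 0]},
    {"slide": [0.049, -0.0525, 0], "turn": [0, 0, 0]},
    {"slide": [0.049, -0.0525, 0], "turn": [0, 0, 0]},
    {"slide": [0.049, -0.0525, 0], "turn": [0, 0, 0]},
  ],
)

```text
t: 8.47
tool_pos: [0.5858, 0.1623, 0.4041]
orientation: [-3.14, -0.069, 0.002]
force: [0.7, -0.5, 0.1]
opening: 0.065
```

>>> arm_command(
  motion=[
    {"slide": [0, 0, 0.06], "turn": [0, 0, 0]},
    {"slide": [0, 0, 0.08], "turn": [0, 0, 0]},
    {"slide": [0, 0, 0.08], "turn": [0, 0, 0]},
    {"slide": [0, 0, 0], "turn": [0, 0, 0]},
    {"slide": [0, 0, 0], "turn": [0, 0, 0]},
  ],
)

```text
t: 8.88
tool_pos: [0.5842, 0.1603, 0.3144]
orientation: [3.14, 0.068, -0.009]
force: [0.0, -0.4, 1.1]
opening: 0.0656
```

```bash
python3 g.py .586 .157 .214
python3 - <<'E'
from h import *
b=robot.read_camera("side");crop(b,240,200,130,130,5,"pics/g1.png")
E
python3 g.py .586 .157 .214
```

```text
t 8.8833 tcp [0.5842 0.1603 0.3144] yaw 0.043322327967377186 zax [-0.006  -0.0007 -1.    ] F [ 0.0213 -0.414   1.1208] open 0.0655753645243826
tool shares [0.0056 0.0084 0.2509] dist 0.10043072534400463 rows 2.408410679712341
t 8.9333 tcp [0.5853 0.1602 0.3171] yaw 0.04296876081626075 zax [-0.0013  0.0001 -1.    ] F [ 0.0823 -0.4177  0.1064] open 0.06488414038736488
tool shares [0.0018 0.008  0.2578] dist 0.10316762901579221 rows 2.474043861289981
```

View pics/g1.png

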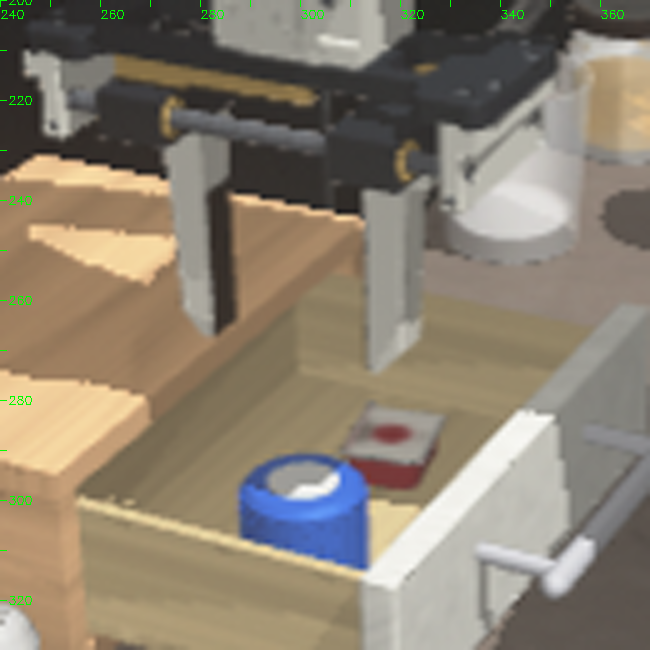

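>>> arm_command(
  motion=[
    {"slide": [0.002, 0.008, 0.05], "turn": [0, 0, 0]},
    {"slide": [0, 0, 0.05], "turn": [0, 0, 0]},
    {"slide": [0, 0, 0.05], "turn": [0, 0, 0]},
    {"slide": [0, 0, 0.05], "turn": [0, 0, 0]},
    {"slide": [0, 0, 0.03], "turn": [0, 0, 0]},
  ],
)

```text
t: 9.35
tool_pos: [0.5872, 0.1564, 0.2259]
orientation: [-3.14, -0.066, -0.004]
force: [0.4, -0.0, -0.4]
opening: 0.0651
```

>>> arm_command(
  motion=[
    {"slide": [0, 0, 0.02], "turn": [0, 0, 0]},
    {"slide": [0, 0, 0.006], "turn": [0, 0, 0]},
    {"slide": [0, 0, 0], "turn": [0, 0, 0]},
    {"slide": [0, 0, 0], "turn": [0, 0, 0]},
    {"slide": [0, 0, 0], "turn": [0, 0, 0]},
  ],
)

```text
t: 9.77
tool_pos: [0.5872, 0.1561, 0.216]
orientation: [-3.141, -0.066, -0.004]
force: [-0.8, 0.9, 0.9]
opening: 0.0648
```

```bash
python3 g.py .586 .157 .214
```

```text
t 9.7667 tcp [0.5872 0.1561 0.216 ] yaw 0.04206454318783478 zax [ 0.0024  0.0004 -1.    ] F [-0.7569  0.8712  0.9333] open 0.06483671262795637
tool shares [-0.003  -0.0023  0.005 ] dist 0.002492529629084067 rows 0.05977289278379057
```

>>> arm_command(
  motion=[
    {"slide": [-0.003, -0.002, 0.004], "turn": [0, 0, 0]},
    {"slide": [0, 0, 0], "turn": [0, 0, 0]},
    {"slide": [0, 0, 0], "turn": [0, 0, 0]},
    {"slide": [0, 0, 0], "turn": [0, 0, 0]},
    {"slide": [0, 0, 0], "turn": [0, 0, 0]},
  ],
  gripper=0,
  grip_force=50,
)

```text
t: 10.18
tool_pos: [0.5853, 0.1568, 0.213]
orientation: [-3.141, -0.066, -0.0]
force: [-0.9, 0.6, 2.3]
opening: 0.0497
```

>>> arm_command(
  motion=[
    {"slide": [0, 0, 0], "turn": [0, 0, 0]},
    {"slide": [0, 0, -0.02], "turn": [0, 0, 0]},
    {"slide": [0, 0, -0.06], "turn": [0, 0, 0]},
    {"slide": [0, 0, -0.1], "turn": [0, 0, 0]},
    {"slide": [0, 0, -0.1], "turn": [0, 0, 0]},
  ],
)

```text
t: 10.6
tool_pos: [0.5843, 0.1565, 0.3245]
orientation: [3.14, 0.066, -0.006]
force: [1.1, 0.5, 0.8]
opening: 0.0498
```

>>> arm_command(
  motion=[
    {"slide": [0, 0, -0.1], "turn": [0, 0, 0]},
    {"slide": [0, 0, -0.05], "turn": [0, 0, 0]},
    {"slide": [0, 0, 0], "turn": [0, 0, 0]},
    {"slide": [0, 0, 0], "turn": [0, 0, 0]},
    {"slide": [0, 0, 0], "turn": [0, 0, 0]},
  ],
)

```text
t: 11.02
tool_pos: [0.5849, 0.1566, 0.3836]
orientation: [3.141, 0.066, -0.002]
force: [-0.7, -0.5, -1.4]
opening: 0.0499
```

```bash
python3 g.py .556 -.254 .40
python3 - <<'E'
from h import *
b=robot.read_camera("side");crop(b,230,130,150,130,5,"pics/i1.png")
E
```

```text
t 11.0167 tcp [0.5849 0.1566 0.3836] yaw 0.04190801787998866 zax [-0.0015 -0.0003 -1.    ] F [-0.6705 -0.5166 -1.4322] open 0.049880737600611576
tool shares [-0.1153  1.0226 -0.0405] dist 0.41193136462319235 rows 9.878449990963846
```

View pics/i1.png

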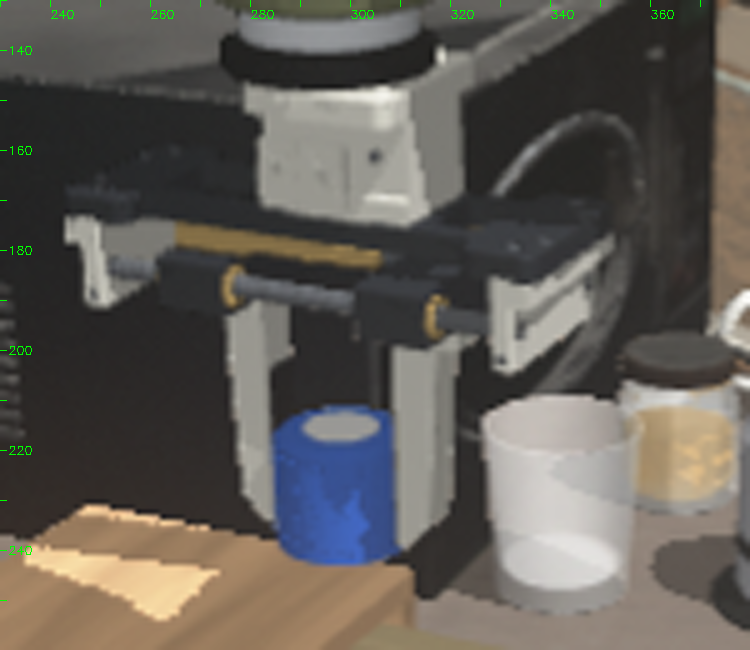

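Run:
```python
from h import *
a=np.load("T0.npy",allow_pickle=True).item();b=np.load("S0.npy",allow_pickle=True).item()
print(tri(a,(362,167),b,(320,146)))  # front-left top corner approx
for u in((363,192),(500,187)): print(atz(a,u,0.01))
for u in((363,166),(560,150)): print(atz(a,u,.25))
crop(a,350,120,150,100,5,"pics/mw.png")
```

```text
(array([ 0.7048, -0.1051,  0.2889]), np.float64(0.03895553835322528))
[ 0.719  -0.1278  0.01  ]
[ 0.7448 -0.5079  0.01  ]
[ 0.734  -0.1026  0.25  ]
[ 0.7877 -0.5513  0.25  ]
```

View pics/mw.png

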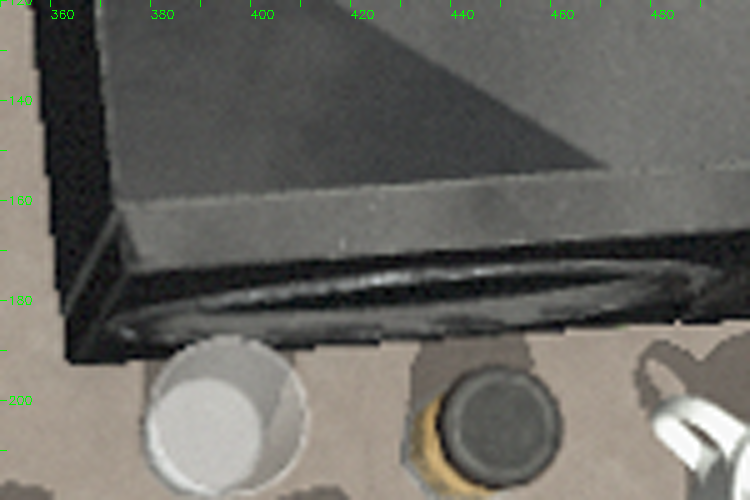

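>>> arm_command(
  motion=[
    {"slide": [-0.0077, 0.068, -0.002], "turn": [0, 0, 0]},
    {"slide": [-0.0077, 0.068, -0.002], "turn": [0, 0, 0]},
    {"slide": [-0.0077, 0.068, -0.002], "turn": [0, 0, 0]},
    {"slide": [-0.0077, 0.068, -0.002], "turn": [0, 0, 0]},
    {"slide": [-0.0077, 0.068, -0.002], "turn": [0, 0, 0]},
  ],
)

```text
t: 11.48
tool_pos: [0.5748, 0.0191, 0.3862]
orientation: [-3.141, -0.066, 0.007]
force: [0.7, 0.3, -0.5]
opening: 0.0501
```

>>> arm_command(
  motion=[
    {"slide": [-0.0077, 0.068, -0.002], "turn": [0, 0, 0]},
    {"slide": [-0.0077, 0.068, -0.002], "turn": [0, 0, 0]},
    {"slide": [-0.0077, 0.068, -0.002], "turn": [0, 0, 0]},
    {"slide": [-0.0077, 0.068, -0.002], "turn": [0, 0, 0]},
    {"slide": [-0.0077, 0.068, -0.002], "turn": [0, 0, 0]},
  ],
)

```text
t: 11.9
tool_pos: [0.5651, -0.1175, 0.3902]
orientation: [-3.14, -0.066, 0.006]
force: [-0.0, -0.8, -0.5]
opening: 0.0495
```

>>> arm_command(
  motion=[
    {"slide": [-0.0077, 0.068, -0.002], "turn": [0, 0, 0]},
    {"slide": [-0.0077, 0.068, -0.002], "turn": [0, 0, 0]},
    {"slide": [-0.0077, 0.068, -0.002], "turn": [0, 0, 0]},
    {"slide": [-0.0077, 0.068, -0.002], "turn": [0, 0, 0]},
    {"slide": [0, 0.034, 0], "turn": [0, 0, 0]},
  ],
)

```text
t: 12.32
tool_pos: [0.5577, -0.2418, 0.3936]
orientation: [-3.14, -0.063, 0.006]
force: [-0.2, -0.3, -0.3]
opening: 0.0499
```

>>> arm_command(
  motion=[
    {"slide": [0, 0, 0], "turn": [0, 0, 0]},
    {"slide": [0, 0, 0], "turn": [0, 0, 0]},
    {"slide": [0, 0, 0], "turn": [0, 0, 0]},
    {"slide": [0, 0, 0], "turn": [0, 0, 0]},
    {"slide": [0, 0, 0], "turn": [0, 0, 0]},
  ],
)

```text
t: 12.73
tool_pos: [0.559, -0.2379, 0.3958]
orientation: [-3.14, -0.068, 0.0]
force: [-0.3, 0.2, -0.2]
opening: 0.05
```

```bash
python3 g.py .556 -.254 .39
python3 - <<'E'
from h import *
b=robot.read_camera("side");crop(b,340,120,110,140,5,"pics/j1.png")
a=robot.read_camera("top");cv2.imwrite("pics/j2.png",a["pixels"])
E
```

```text
t 12.7333 tcp [ 0.559  -0.2379  0.3958] yaw 0.043559255342238 zax [-0.0002  0.0004 -1.    ] F [-0.2545  0.1911 -0.2486] open 0.05003106352323412
tool shares [-0.0093  0.04    0.0144] dist 0.017385394001099508 rows 0.41691592328775795
```

View pics/j1.png

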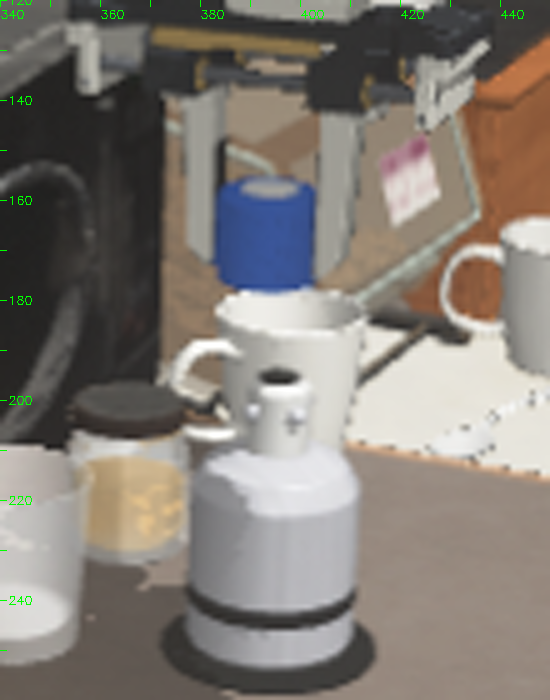

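View pics/j2.png

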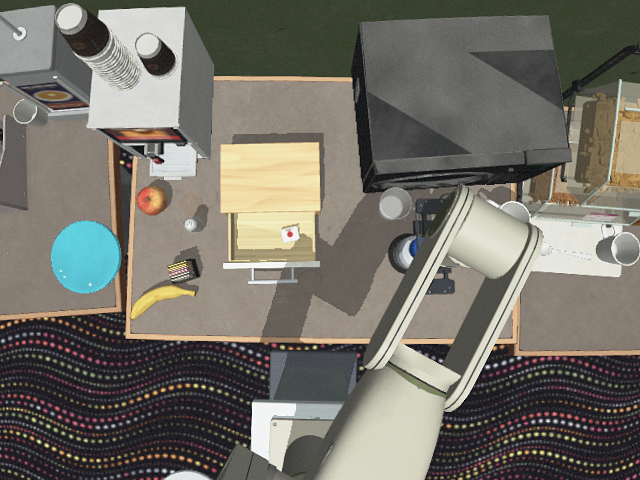

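Run:
```python
from h import *
b=robot.read_camera("side");a=robot.read_camera("top")
print("cap top pred",proj(b,[.559,-.2379,.2488]),"obs 393.6 157.0")
print("seal pred",proj(b,[.556,-.254,.15]),"obs 395.3 195")
print("cap xz pred at seal",proj(b,[.556,-.254,.16]))
crop(b,370,140,60,70,10,"pics/k1.png");crop(a,370,200,110,100,6,"pics/k2.png")
for d in ([.005,0,0],[0,.005,0],[0,0,.005]): print(d,proj(b,np.array([.556,-.254,.15])+d)-proj(b,[.556,-.254,.15]))
```

```text
cap top pred [[392.6824 155.4851]] obs 393.6 157.0
seal pred [[394.7556 192.6981]] obs 395.3 195
cap xz pred at seal [[394.919  188.8847]]
[0.005, 0, 0] [[-1.8689 -0.3127]]
[0, 0.005, 0] [[-0.7646  0.6053]]
[0, 0, 0.005] [[ 0.0817 -1.9039]]
```

View pics/k1.png

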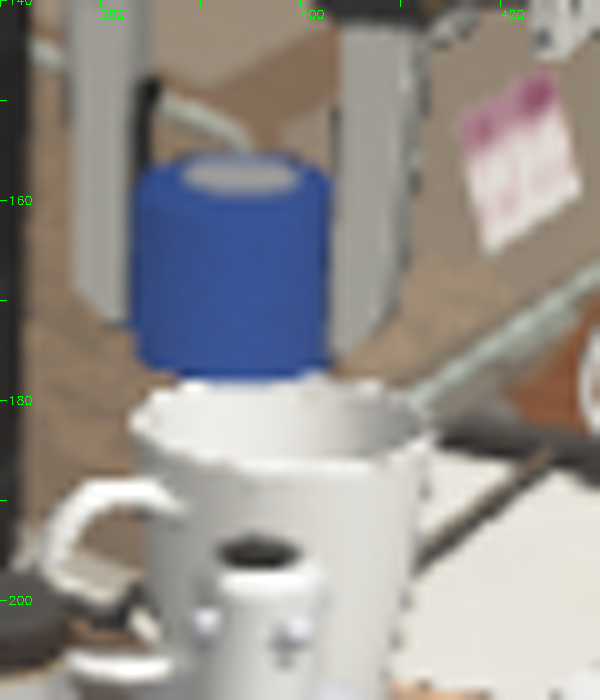

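View pics/k2.png

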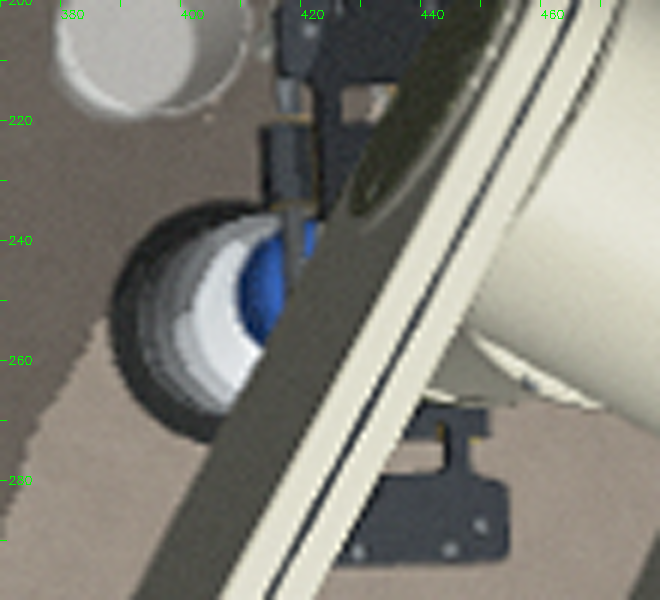

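>>> arm_command(
  motion=[
    {"slide": [-0.009, 0.02, 0], "turn": [0, 0, 0]},
    {"slide": [0, 0.018, 0], "turn": [0, 0, 0]},
    {"slide": [0, 0, 0], "turn": [0, 0, 0]},
    {"slide": [0, 0, 0.05], "turn": [0, 0, 0]},
    {"slide": [0, 0, 0.04], "turn": [0, 0, 0]},
  ],
)

```text
t: 13.35
tool_pos: [0.556, -0.2553, 0.3604]
orientation: [3.14, 0.064, 0.003]
force: [-0.1, 1.1, -0.9]
opening: 0.0494
```

>>> arm_command(
  motion=[
    {"slide": [0, 0, 0.01], "turn": [0, 0, 0]},
    {"slide": [0, 0, 0.01], "turn": [0, 0, 0]},
    {"slide": [0, 0, 0], "turn": [0, 0, 0]},
    {"slide": [0, 0, 0], "turn": [0, 0, 0]},
    {"slide": [0, 0, 0], "turn": [0, 0, 0]},
  ],
)

```text
t: 13.77
tool_pos: [0.5561, -0.2547, 0.3532]
orientation: [3.14, 0.066, 0.002]
force: [-0.2, 0.0, -0.1]
opening: 0.0497
```

```bash
python3 g.py .556 -.253 .345
python3 - <<'E'
from h import *
b=robot.read_camera("side");a=robot.read_camera("top")
crop(b,365,140,65,75,8,"pics/l1.png");crop(a,370,200,110,100,6,"pics/l2.png")
s=robot.read_state();print("cap top pred",proj(b,s['tool_pos']-[0,0,.147]))
E
```

```text
t 13.7667 tcp [ 0.5561 -0.2547  0.3532] yaw 0.04197623661044868 zax [ 0.0016 -0.0009 -1.    ] F [-0.1624  0.0206 -0.1348] open 0.04971637597143197
tool shares [-0.0002 -0.0042  0.0206] dist 0.008395810759121637 rows 0.20133838750891217
cap top pred [[395.7391 170.9344]]
```

View pics/l1.png

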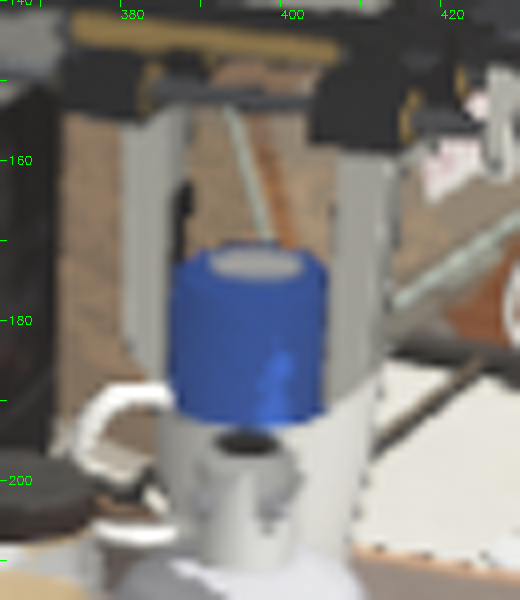

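View pics/l2.png

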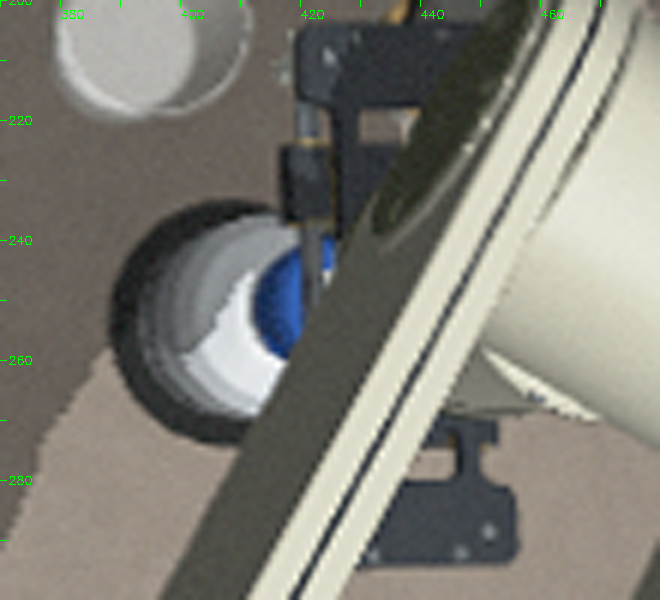

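>>> arm_command(
  motion=[
    {"slide": [0.001, -0.005, 0.01], "turn": [0, 0, 0]},
    {"slide": [0, 0, 0.012], "turn": [0, 0, 0]},
    {"slide": [0, 0, 0.012], "turn": [0, 0, 0]},
    {"slide": [0, 0, 0.01], "turn": [0, 0, 0]},
    {"slide": [0, 0, 0], "turn": [0, 0, 0]},
  ],
)

```text
t: 14.28
tool_pos: [0.5559, -0.2524, 0.3328]
orientation: [-3.14, -0.066, 0.002]
force: [0.4, -1.6, -0.9]
opening: 0.0495
```

```bash
python3 g.py .556 -.253 .313
```

```text
t 14.2833 tcp [ 0.5559 -0.2524  0.3328] yaw 0.042012033088802025 zax [-0.0014  0.0005 -1.    ] F [ 0.4462 -1.5842 -0.8869] open 0.04951866486145155
tool shares [0.0003 0.0015 0.0496] dist 0.01985071390329326 rows 0.4760363046353299
```

>>> arm_command(
  motion=[
    {"slide": [0, 0, 0.006], "turn": [0, 0, 0]},
    {"slide": [0, 0, 0.004], "turn": [0, 0, 0]},
    {"slide": [0, 0, 0.004], "turn": [0, 0, 0]},
    {"slide": [0, 0, 0], "turn": [0, 0, 0]},
    {"slide": [0, 0, 0], "turn": [0, 0, 0]},
  ],
)

```text
t: 14.7
tool_pos: [0.5562, -0.2525, 0.3289]
orientation: [3.141, 0.066, 0.0]
force: [-0.2, -0.4, 0.6]
opening: 0.0499
```

>>> arm_command(
  motion=[
    {"slide": [0, 0, 0.004], "turn": [0, 0, 0]},
    {"slide": [0, 0, 0.004], "turn": [0, 0, 0]},
    {"slide": [0, 0, 0], "turn": [0, 0, 0]},
    {"slide": [0, 0, 0], "turn": [0, 0, 0]},
    {"slide": [0, 0, 0], "turn": [0, 0, 0]},
  ],
)

```text
t: 15.12
tool_pos: [0.5565, -0.253, 0.3275]
orientation: [3.139, 0.066, 0.004]
force: [-1.6, -0.5, 8.8]
opening: 0.0502
```

```bash
python3 g.py .556 -.253 .313
```

```text
t 15.1167 tcp [ 0.5565 -0.253   0.3275] yaw 0.04193420888818503 zax [ 0.0025 -0.002  -1.    ] F [-1.6283 -0.4568  8.8441] open 0.05015090887938449
tool shares [-0.0014 -0.0001  0.0364] dist 0.014553976678063421 rows 0.34901622729168874
```

The cap rests on the bumps as expected (contact at a TCP height of about 0.328) with little lateral force. I'll press on in small steps.

>>> arm_command(
  motion=[
    {"slide": [0, 0, 0.004], "turn": [0, 0, 0]},
    {"slide": [0, 0, 0.003], "turn": [0, 0, 0]},
    {"slide": [0, 0, 0], "turn": [0, 0, 0]},
    {"slide": [0, 0, 0], "turn": [0, 0, 0]},
    {"slide": [0, 0, 0], "turn": [0, 0, 0]},
  ],
)

```text
t: 15.53
tool_pos: [0.5566, -0.2533, 0.3258]
orientation: [3.138, 0.066, 0.005]
force: [-4.4, -0.8, 12.7]
opening: 0.0495
```

>>> arm_command(
  motion=[
    {"slide": [0, 0, 0.003], "turn": [0, 0, 0]},
    {"slide": [0, 0, 0.003], "turn": [0, 0, 0]},
    {"slide": [0, 0, 0], "turn": [0, 0, 0]},
    {"slide": [0, 0, 0], "turn": [0, 0, 0]},
    {"slide": [0, 0, 0], "turn": [0, 0, 0]},
  ],
)

```text
t: 15.95
tool_pos: [0.5562, -0.2529, 0.321]
orientation: [3.14, 0.066, 0.001]
force: [-1.7, -3.6, 2.6]
opening: 0.0498
```

```bash
python3 g.py .556 -.253 .313
```

```text
t 15.95 tcp [ 0.5562 -0.2529  0.321 ] yaw 0.04175668556834937 zax [ 0.0008 -0.0012 -1.    ] F [-1.7324 -3.6089  2.6381] open 0.049763586384409426
tool shares [-0.0005  0.0001  0.0199] dist 0.00795382714362867 rows 0.19073926003905683
```

The force peaked near 13 N and then dropped, so the cap has snapped over the bumps. About 8 mm remains to the seat.

>>> arm_command(
  motion=[
    {"slide": [0, 0, 0.004], "turn": [0, 0, 0]},
    {"slide": [0, 0, 0.004], "turn": [0, 0, 0]},
    {"slide": [0, 0, 0.004], "turn": [0, 0, 0]},
    {"slide": [0, 0, 0], "turn": [0, 0, 0]},
    {"slide": [0, 0, 0], "turn": [0, 0, 0]},
  ],
)

```text
t: 16.37
tool_pos: [0.5559, -0.2524, 0.3142]
orientation: [-3.14, -0.066, 0.002]
force: [1.9, -5.1, -6.4]
opening: 0.05
```

>>> arm_command(
  motion=[
    {"slide": [0, 0, 0.003], "turn": [0, 0, 0]},
    {"slide": [0, 0, 0.003], "turn": [0, 0, 0]},
    {"slide": [0, 0, 0], "turn": [0, 0, 0]},
    {"slide": [0, 0, 0], "turn": [0, 0, 0]},
    {"slide": [0, 0, 0], "turn": [0, 0, 0]},
  ],
)

```text
t: 16.78
tool_pos: [0.5561, -0.2524, 0.3131]
orientation: [-3.141, -0.066, 0.0]
force: [0.7, -2.8, -0.1]
opening: 0.0498
```

```bash
python3 g.py .556 -.253 .313
```

```text
t 16.7833 tcp [ 0.5561 -0.2524  0.3131] yaw 0.04205736703818236 zax [-0.0001  0.0002 -1.    ] F [ 0.7135 -2.8334 -0.1105] open 0.04978229915973971
tool shares [-0.0003  0.0015  0.0003] dist 0.000602218937861069 rows 0.014441701147747458
```

>>> arm_command(
  motion=[
    {"slide": [0, 0, 0.003], "turn": [0, 0, 0]},
    {"slide": [0, 0, 0.003], "turn": [0, 0, 0]},
    {"slide": [0, 0, 0], "turn": [0, 0, 0]},
    {"slide": [0, 0, 0], "turn": [0, 0, 0]},
    {"slide": [0, 0, 0], "turn": [0, 0, 0]},
  ],
)

```text
t: 17.2
tool_pos: [0.5561, -0.2524, 0.313]
orientation: [3.141, 0.066, 0.001]
force: [-8.1, 0.7, 13.4]
opening: 0.0493
```

```bash
python3 g.py .556 -.253 .313
```

```text
t 17.2 tcp [ 0.5561 -0.2524  0.313 ] yaw 0.042088056582349404 zax [ 0.0004 -0.0002 -1.    ] F [-8.077   0.6779 13.3974] open 0.04926860545257836
tool shares [-0.0002  0.0016 -0.0001] dist 0.0006440558529892429 rows 0.015444984484154505
```

>>> arm_command(
  motion=[
    {"slide": [0, 0, 0], "turn": [0, 0, 0]},
    {"slide": [0, 0, 0], "turn": [0, 0, 0]},
    {"slide": [0, 0, 0], "turn": [0, 0, 0]},
    {"slide": [0, 0, 0], "turn": [0, 0, 0]},
    {"slide": [0, 0, 0], "turn": [0, 0, 0]},
  ],
)

```text
t: 17.62
tool_pos: [0.5561, -0.2523, 0.313]
orientation: [3.141, 0.066, 0.001]
force: [-8.8, 2.0, 14.2]
opening: 0.0496
```

```bash
python3 g.py
python3 - <<'E'
from h import *
b=robot.read_camera("side");crop(b,340,150,110,120,5,"pics/m1.png")
s=robot.read_state();print("cap top pred",proj(b,s['tool_pos']-[0,0,.147]),proj(b,[.556,-.253,.166]))
a=robot.read_camera("top");crop(a,200,180,300,120,2,"pics/m2.png")
E
python3 g.py
```

```text
t 17.6167 tcp [ 0.5561 -0.2523  0.313 ] yaw 0.04216155932946601 zax [ 0.0004 -0.0002 -1.    ] F [-8.7624  1.9875 14.2227] open 0.04963887963170494
cap top pred [[394.7409 186.7941]] [[394.8641 186.7034]]
t 17.7167 tcp [ 0.5561 -0.2524  0.313 ] yaw 0.04214895958505163 zax [ 0.0004 -0.0003 -1.    ] F [-8.19    1.7046 14.8155] open 0.049543386013525974
```

View pics/m1.png

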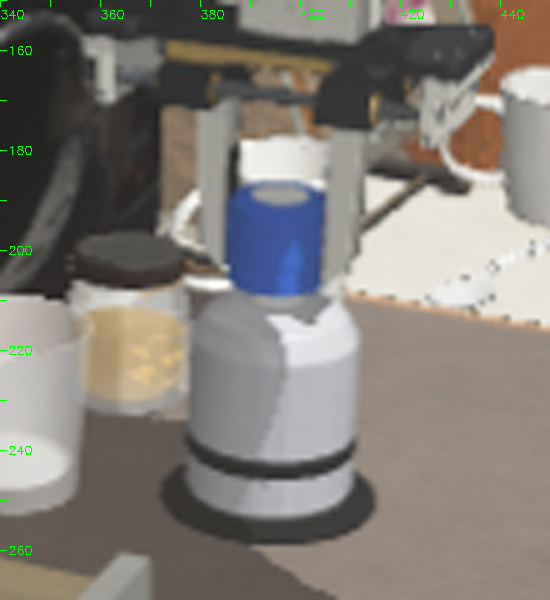

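View pics/m2.png

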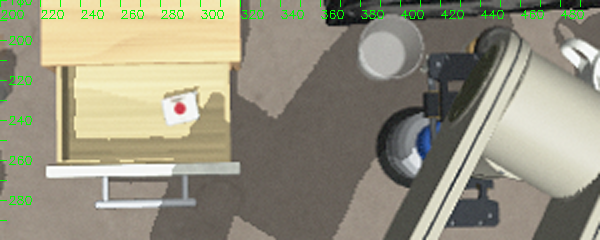

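>>> arm_command(
  motion=[
    {"slide": [0, 0, -0.001], "turn": [0, 0, 0]},
    {"slide": [0, 0, 0], "turn": [0, 0, 0]},
    {"slide": [0, 0, 0], "turn": [0, 0, 0]},
    {"slide": [0, 0, 0], "turn": [0, 0, 0]},
    {"slide": [0, 0, 0], "turn": [0, 0, 0]},
  ],
)

```text
t: 18.13
tool_pos: [0.5561, -0.2524, 0.313]
orientation: [3.141, 0.066, 0.001]
force: [-6.8, 1.0, 11.4]
opening: 0.0499
```

>>> arm_command(
  motion=[
    {"slide": [0, 0, 0], "turn": [0, 0, 0]},
    {"slide": [0, 0, 0], "turn": [0, 0, 0]},
    {"slide": [0, 0, 0], "turn": [0, 0, 0]},
    {"slide": [0, 0, 0], "turn": [0, 0, 0]},
    {"slide": [0, 0, 0], "turn": [0, 0, 0]},
  ],
)

```text
t: 18.55
tool_pos: [0.5561, -0.2524, 0.313]
orientation: [3.141, 0.066, 0.001]
force: [-6.3, 0.5, 11.2]
opening: 0.0497
```

The push is steady at about 11 N and the cap is home, so I'm handing in.

```bash
python3 -c "
from plant import robot
print(robot.close_job())"
```

```text
the job is handed in; nothing more can be done
None
```

I pulled the drawer to its stop, took the blue cap out, pressed it onto the flask neck until it clicked, and handed the job in at about 18.5 s with the gripper still pressing. No verdict is reported.

- **Drawer:** the pull force rose to about 40 N at the stop. The last top picture shows the drawer still open.
- **Click:** the downward force reached about 13 N in the readings, then dropped as the cap went over the bumps.
- **Seating:** the tool stopped at 0.313 m, the height worked out for a fully home cap. The cap's top in the side picture is within about half a pixel of where it should be.
- **Final push:** it settled at 14 N, so I eased it slightly to a steady 11 N, with about 6 N sideways along x.
- **Other items:** I saw no contact with the honey jar, glass, sugar caddy or salt shaker. I did not measure their positions afterwards.
- **Disagreement:** the side camera reads about 1–3 pixels off from the arm and the top camera. I relied on the top camera and corrected the side view by comparison.

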